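# Read a small culture dish at the inspection camera

## Task

Take the lid off the small Petri dish and set it down, without dropping it, open rim down in the round recess of the grey plate. Then pick the open dish up off the bench and hold it in front of the inspection camera, its flat base squarely facing the lens, centred on it and about 11 cm away from it, and finish while still holding it there, motionless, for the camera. Do not touch the camera or its stand, and leave the other things on the bench where they are.

Things in the scene. Friction and masses are not known exactly. Their poses are not given: they have to be found in the camera images.
- dish: the small round Petri dish, clear plastic with a firm, fixed layer of amber agar: 52 mm outside diameter, 22 mm high, about 50 g, standing upright on the bench with its lid on (the only small dish; the other dishes are 92 mm wide). Origin: centre of the outside of its flat base; z points from the base to its open mouth
- lid: the small dish's clear lid: 60 mm outside diameter, 14 mm high, wall 1.8 mm, about 20 g, loose on the dish at the start with its open rim down, overlapping it like a cap: its rim is then 10 mm and its top 24 mm above the bench, with 2 mm of play all round. Origin: centre of the rim plane (open side); z points from the rim to its closed top
- lid_rest: fixed grey square plate 104 x 104 mm, 9 mm high, lying on the bench, with one round recess 66 mm across and 4 mm deep in its middle; origin: centre of its underside
- recess (a point): centre of the floor of the round recess in the grey plate, 5 mm above the bench; the plate's top is 4 mm above this point. A lid in its place has its origin here
- camera_stand: fixed dark steel foot (120 x 110 mm, 12 mm high) with a post at the back, carrying the inspection camera, on the bench beyond the middle; origin: on the bench under the camera; its x points away from where the camera looks
- camera: the inspection camera: a black round lens barrel 42 mm across with an aluminium ring, 54 mm across, 14 to 24 mm behind its front, and a white 50 mm body, looking up out of the bench and back towards the robot's side. Origin: centre of the lens front, 115 mm above the bench; z is the viewing direction, out of the lens, leaning 0.6 rad (34 degrees) from vertical; y is level
- large_dish_a: bystander: a closed wide Petri dish, 92 mm across, 17 mm high, on the bench; origin: centre of its underside
- large_dish_b: bystander: another closed wide Petri dish, 92 mm across, 17 mm high; origin: centre of its underside
- dish_stack: bystander: a stack of four wide dishes, 92 mm across, 68 mm high (one solid piece); origin: centre of its underside
- bottle_cap: bystander: a screw cap off a media bottle, 54 mm across, 27 mm high, lying open side up; origin: centre of its underside
- marker_pen: bystander: a marker pen, 138 mm long, 17 mm thick, lying along its own x; origin: centre of its underside
- media_bottle: bystander: a closed media bottle, 70 mm across, 140 mm high; origin: centre of its underside
- tip_box: bystander: a closed box of pipette tips, 122 x 87 x 75 mm; origin: centre of its underside
Mind the look-alikes: they are no part of the job. What is shaped like the lid but blue or green is not meant.

How it is judged:
On the way, in this order (a step that is already met when the one before it is completed fails the run):
1. the lid is brought down into the recess in the gripper's fingers (rim within 20 mm of the recess floor, within 10 mm of its centre), the dish still standing on the bench (horizontal distance between lid and recess below 0.01 m and z of lid in the frame of recess below 0.02 m and contact force between lid and the fingers above 0.3 N and height (world z) of dish below 0.01 m), for 0.05 s.
2. the lid lies rim down in the recess and has been let go, the dish still standing upright on the bench (horizontal distance between lid and recess below 0.006 m and z of lid in the frame of recess below 0.003 m and angle between lid's own z axis and vertical below 0.06 rad and contact force between lid and the fingers below 0.05 N and height (world z) of dish below 0.01 m and angle between dish's own z axis and vertical below 0.1 rad), for 0.2 s.
At the end, for the whole second after the job is handed in: Lid let go, rim down in the recess (6 mm off centre, 3 mm high, 0.06 rad at most). Open dish held still in the fingers over 0.15 m up, base 95 to 125 mm before the lens, within 12 mm of its axis in camera x and y, facing it square within 0.17 rad (horizontal distance between lid and recess below 0.006 m and z of lid in the frame of recess below 0.003 m and angle between lid's own z axis and vertical below 0.06 rad and contact force between lid and the fingers below 0.05 N and z of dish in the frame of camera between 0.095 and 0.125 m and x of dish in the frame of camera between -0.012 and 0.012 m and y of dish in the frame of camera between -0.012 and 0.012 m and angle between the z axis of dish and the z axis of camera, either way round below 0.17 rad and angle between dish's own z axis and vertical below 1.2 rad and height (world z) of dish above 0.15 m and contact force between dish and the fingers above 0.5 N and contact force between dish and lid below 0.05 N and linear speed of dish below 0.02 m/s and angular speed of dish below 0.2 rad/s); the arm keeps its last pose, push and grip.
It fails at once if the camera or its stand is touched (contact force between camera_stand and anything else above 0.5 N).
It fails at once if another thing on the bench is moved more than 20 mm (distance of any of large_dish_a, large_dish_b, dish_stack, bottle_cap, marker_pen, media_bottle, tip_box from where it was at the start of the episode above 0.02 m).
It also fails if it takes over 72 s, if anything falls off the work surface, if the arm or the gripper's body presses on something with over 40 N, if the wrist force passes 120 N, or if a joint passes its speed limit or range.

## Robot

A 6-joint arm with a two-finger parallel gripper is mounted at the origin on the work surface. World frame = base frame: x ahead of the robot, y to its left, z up, the work surface at z = 0. Lengths are in m, angles in rad, forces in N, time in s.
With the tool pointing down it reaches from about 0.25 to 0.8 m from the base axis. Payload 8.5 kg.
Tool frame: the origin (TCP) lies at the very end of the fingers, on their centre line; the grasp point (between the pads) lies 19 mm behind it; z points along the fingers, y is the line along which they close (so a half turn about z gives the same grasp; the last joint's range is limited). The gripper opens to 85 mm and grips with 20 to 120 N. Pads are 22 mm wide; open, the fingers measure 114 mm over their backs; the gripper's body (76 mm by 85 mm) begins 54 mm behind the grasp point. The pads swing forward as they close: fully open they stand 13 mm farther back than shut.
Start: joints at [-1.129, 0.238, -0.013, 1.319, 0, 1.571], TCP at [0.224, -0.475, 0.231] pointing down, gripper open.
Joint ranges: [-2.66, 2.66], [-1.03, 1.9], [-1.14, 1.46], [-1.82, 2.27], [-1.45, 1.34], [-3.14, 3.14]. Speed limits (rad/s): [2.22, 2.22, 2.79, 3.14, 3.14, 3.14].

## Interface

Orientations are given as a unit quaternion [x, y, z, w].
In Python, from station import telemetry, imaging, sign_off gives the robot as it stands. The module is installed in compiled form; this text tells all that it offers.
- The arm moves only by the tool send_rows, never from a script. Its argument "commands" is text: rows parted by semicolons, each of 5 numbers parted by spaces: the shift along the tool's x, y, z in mm, then the turn about the tool's z in rad, then the finger opening in mm, from 0 to 85.4. A call has 1 to 10 rows; each row shifts and turns the commanded pose from where the row before left it, along the tool's axes as they then stand; what a row does not reach is not made up. A row lasts 1/8 s, in which the tool goes at most 62.5 mm and 10.7 degrees, less where a joint would pass 70% of its speed; a pose out of reach is approached as far as the arm can. A call is refused whole if a number of a shift passes 62.5 or a number of a turn 0.188, either way. A call with a gripper value outside its range is refused whole. The fingers move at their own pace and stop on an object; the grip force is fixed at half the most. Time passes only in rows, so rows that do not move let the fingers close. It gives the time, the measured TCP pose, the force, the opening and the grip force at its end, in the units of the state.
- telemetry.get_state(): the state, without advancing time (a new reading comes with each control period).
- imaging.capture(name): name is "side" or "top"; returns a dict with "image" (480x640x3 uint8, red, green, blue), "range_z" (480x640 float32, m along the optical axis (not along the pixel's ray), 0 where there is no reading), "vertical_fov" (degrees; the focal length in pixels is half the picture's height over the tangent of half this angle, whatever the lens; pixels are square), "cx", "cy" (the principal point, pixels), "dist_coeffs" ([k1, k2, p1, p2, k3] as OpenCV has them; the pictures are not rectified), "extrinsics" (4x4, takes a point from world to camera coordinates). Camera axes: x right, y down, z forward; pixel columns grow to the right and rows downward; lengths in m; the calibration is good to about 2 mm. A picture is of the moment at which its call begins.
- sign_off(): hands the job in; it is judged then, once.
Trained networks look in the newest picture that a camera, given by its name, has taken for a name from the list of things; names that differ only in an ending like _2 or _b are one class to them, and where a whole thing is asked for, a point or a joint stands for the part that bears it (a point fixed in the world has none). Each returns a list of dicts, best first, with "conf" (0 to 1); they miss things now and then, are a little off and sometimes report something else, mostly with a low value. They report only what shows in the picture. A call takes as long as a camera call. They do not tell look-alikes from the thing itself.
- imaging.regions_of(name, camera): "mask" (480x640 bool, what is visible of it) and "point" ([column, row] in pixels, amid what is visible of it).
The state is a dict: "time_s": time; "joints": joint angles; "qd": joint speeds; "effort": joint torques, N m; "eef_pos": TCP position; "orientation": TCP orientation; "contact_force": force on the tool from outside, world axes, zero at the start; "moment": the same for the moment, N m; "gripper_width": finger opening in m; "grasp_force": force on a finger pad.
Only numpy, scipy, OpenCV 4.12 (cv2) and the standard library are available. Lean on these libraries where they do the work, as an engineer would, in place of code of your own. Each camera call takes 0.05 s, during which the arm holds its last target. There are 200 camera calls.

## Working session

There is one attempt and no reset: what is moved stays moved. The work goes in short steps, Python scripts to look and compute and a tool call to move; the robot and the scene stay as the last step left them, time stands still between calls to the robot, and variables do not carry over. Pictures are saved under pics/ and viewed, at most 10 in all, crops included, and the job is handed in when it is done.

Besides the shell and the picture viewer there is one more tool, called after "Emit:" as name(argument=value, ...), one argument or row to a line, values as JSON. send_rows: Moves the arm, as the interface text tells. Its arguments: {"type":"object","properties":{"commands":{"type":"string"}},"required":["commands"]}

```bash
mkdir -p pics; python3 - <<'E'
from station import telemetry, imaging
import cv2,numpy as np
print(telemetry.get_state())
for c in("side","top"):
    r=imaging.capture(c); cv2.imwrite(f"pics/{c}0.png",r["image"][:,:,::-1]); np.savez(f"{c}0.npz",**r)
    print(c,r["vertical_fov"],r["cx"],r["cy"],r["dist_coeffs"],np.round(r["extrinsics"],4).tolist())
    for n in("dish","lid","lid_rest","camera","camera_stand","large_dish_a","dish_stack","bottle_cap","marker_pen","media_bottle","tip_box"):
        for d in imaging.regions_of(n,c): print(c,n,round(d["conf"],2),d["point"],d["mask"].sum())
E
```

```text
{'time_s': 0.0, 'joints': array([-1.12902010e+00,  2.38786702e-01, -1.42624097e-02,  1.31920183e+00,
        4.18152699e-05,  1.57078578e+00]), 'qd': array([ 0.00035759, -0.00032042, -0.00056107,  0.00031594,  0.00081223,
        0.00044702]), 'effort': array([-1.04101798e-04, -5.38776541e+01,  3.46435654e+01,  1.83584215e-02,
       -4.91012952e-05,  1.70508753e-05]), 'eef_pos': array([ 0.22429325, -0.47421079,  0.23067135]), 'orientation': array([ 9.75701841e-01,  2.19101319e-01, -1.38947312e-04, -7.14219501e-04]), 'contact_force': array([ 0.98334149, -0.03644319,  0.31634343]), 'moment': array([ 0.0164161 , -0.0232328 , -0.01799008]), 'grasp_force': 0.0, 'gripper_width': 0.08526892604691218}
side 48.588938433506016 317.40898383292387 248.30776142111816 [-0.07293225  0.          0.          0.          0.        ] [[0.9797, -0.2002, 0.003, -0.5681], [-0.0988, -0.4966, -0.8623, 0.1056], [0.1742, 0.8446, -0.5063, 1.1794], [0.0, 0.0, 0.0, 1.0]]
side lid 0.72 [234.1, 230.7] 278
side lid 0.69 [274.9, 230.2] 250
side lid 0.58 [252.2, 212.9] 227
side lid 0.25 [411.3, 330.3] 1078
side lid_
[... 704 characters left out ...]
-0.989, -0.0143, -0.1474, 0.5849], [0.1472, 0.009, -0.9891, 1.4777], [0.0, 0.0, 0.0, 1.0]]
top lid 0.76 [241.3, 284.6] 444
top lid 0.72 [187.1, 301.0] 475
top lid 0.59 [228.8, 323.5] 437
top lid_rest 0.75 [306.8, 202.3] 1990
top lid_rest 0.71 [395.2, 275.0] 1698
top camera 0.71 [307.4, 202.0] 607
top camera_stand 0.91 [309.3, 199.5] 1977
top camera_stand 0.55 [426.1, 203.2] 1057
top large_dish_a 0.68 [425.7, 204.5] 1032
top large_dish_a 0.67 [312.0, 298.7] 1095
top dish_stack 0.76 [502.0, 303.1] 1375
top dish_stack 0.54 [239.8, 281.4] 451
top bottle_cap 0.42 [341.7, 310.3] 307
top marker_pen 0.68 [340.8, 307.4] 363
top media_bottle 0.61 [148.3, 208.3] 950
top tip_box 0.82 [488.6, 217.7] 2169
```

```bash
python3 - <<'E'
import cv2,numpy as np
a=cv2.imread("pics/side0.png")[130:430,180:500];b=cv2.imread("pics/top0.png")[150:400,120:540]
cv2.imwrite("pics/s1.png",cv2.resize(a,None,fx=2,fy=2,interpolation=2));cv2.imwrite("pics/t1.png",cv2.resize(b,None,fx=1.9,fy=1.9,interpolation=2))
E
```

```text
(no output)
```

View pics/s1.png

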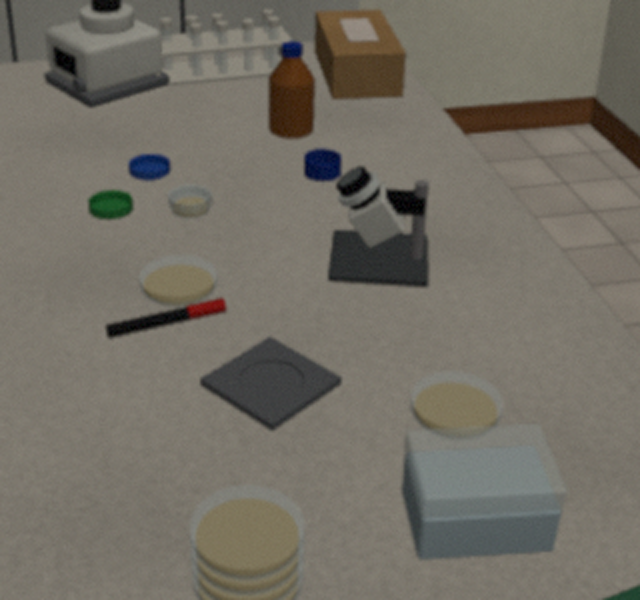

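View pics/t1.png

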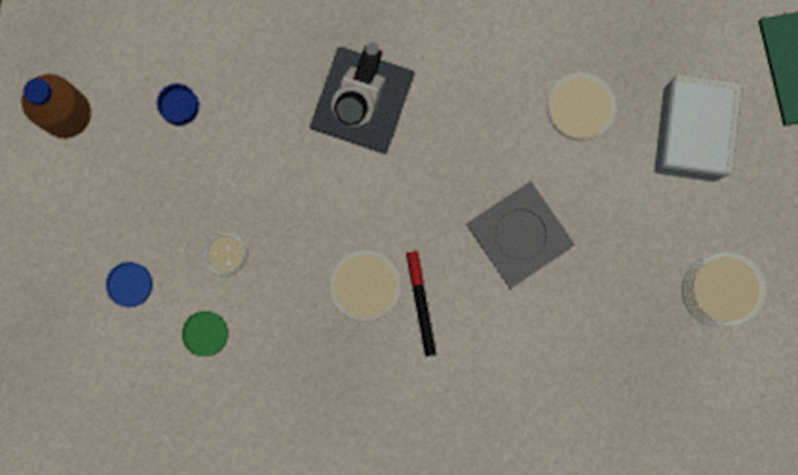

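The top view shows the small dish at full-image pixel (239,284), the plate recess at about (394,273) and the lens at about (304,207). The green and blue look-alike lids are at (228,325) and (188,300), and the tip box is at (487,217). In the side view the dish is at (275,231) and the plate centre is at about (315,320).

```bash
cat > h.py <<'E'
import numpy as np,cv2
def load(c,k=0): return dict(np.load(f"{c}{k}.npz"))
def K(r):
    f=240/np.tan(np.radians(float(r["vertical_fov"]))/2); return np.array([[f,0,r["cx"]],[0,f,r["cy"]],[0,0,1.]])
def und(r,p): return cv2.undistortPoints(np.float64(p).reshape(-1,1,2),K(r),r["dist_coeffs"]).reshape(-1,2)
def plane(r,p,z):
    E=r["extrinsics"];R,t=E[:3,:3],E[:3,3];d=np.c_[und(r,p),np.ones(len(np.reshape(p,(-1,2))))]@R;c=-R.T@t
    return c+d*((z-c[2])/d[:,2])[:,None]
def tri(r1,p1,r2,p2):
    X=cv2.triangulatePoints(r1["extrinsics"][:3],r2["extrinsics"][:3],und(r1,p1).T,und(r2,p2).T); return (X[:3]/X[3]).T
def proj(r,P):
    E=r["extrinsics"];return cv2.projectPoints(np.float64(P).reshape(-1,1,3),cv2.Rodrigues(E[:3,:3])[0],E[:3,3],K(r),r["dist_coeffs"])[0].reshape(-1,2)
def cloud(r,m):
    v,u=np.nonzero(m&(r["range_z"]>0));z=r["range_z"][v,u];n=und(r,np.c_[u,v]);E=r["extrinsics"]
    return (np.c_[n*z[:,None],z]-E[:3,3])@E[:3,:3]
E
python3 - <<'E'
from h import *
from station import imaging
s,t=load("side"),load("top")
def reg(n,c,p):
    L=[d for d in imaging.regions_of(n,c) if np.hypot(*(np.array(d["point"])-p))<20]; return L[0]["mask"] if L else None
def corners(m):
    m=m.astype(np.uint8);cs=max(cv2.findContours(m,0,2)[0],key=cv2.contourArea);q=cv2.minAreaRect(cs)
    for e in np.linspace(.02,.15,40):
        a=cv2.approxPolyDP(cv2.convexHull(cs),e*cv2.arcLength(cs,True),True)
        if len(a)==4: return a.reshape(-1,2)
P={}
for c,r,pts in(("side",s,dict(lid=(275,231),lid_rest=(315,320),camera=(361,232),camera_stand=(368,248),tip_box=(420,372))),("top",t,dict(lid=(240,284),lid_rest=(395,275),camera=(307,202),camera_stand=(309,200),tip_box=(488,217)))):
    for n,p in pts.items():
        m=reg(n,c,np.array(p))
        if m is None: print(c,n,"none");continue
        X=cloud(r,m);v,u=np.nonzero(m)
        print(c,n,m.sum(),"range pts",len(X),"median",np.median(X,0).round(4) if len(X) else"","zpct",np.percentile(X[:,2],[2,25,50,75,98]).round(4) if len(X) else "")
        if n=="lid":
            cc=max(cv2.findContours(m.astype(np.uint8),0,2)[0],key=cv2.contourArea);e=cv2.fitEllipse(cc);P[c]=e[0];print(e, plane(r,[e[0]],.02))
        if n in("lid_rest","camera_stand"):
            q=corners(m);print(q.tolist());
            if n=="lid_rest": W=plane(r,q,.009);print(W.round(4).tolist(),W.mean(0).round(4))
        np.save(f"m_{c}_{n}.npy",m)
print("lid tri",tri(s,[P["side"]],t,[P["top"]]))
up=lambda r,a,b,c,d,k:cv2.resize(r["image"][a:b,c:d,::-1],None,fx=k,fy=k,interpolation=cv2.INTER_CUBIC)
A=up(s,205,285,335,405,5);B=up(t,160,240,270,350,5)
cv2.imwrite("pics/cam.png",np.hstack([A,B]))
A=up(s,280,360,270,350,5);B=up(t,235,315,355,435,5)
cv2.imwrite("pics/rest.png",np.hstack([A,B]))
A=up(s,215,247,255,295,10);B=up(t,268,300,220,260,10)
cv2.imwrite("pics/dish.png",np.hstack([A,B]))
E
```

```text
side lid 250 range pts 249 median [0.5015 0.1775 0.0212] zpct [0.0099 0.0191 0.0212 0.0224 0.0247]
((274.9686584472656, 229.26307678222656), (13.34579849243164, 22.094913482666016), 84.9590072631836) [[0.5016882 0.1797788 0.02     ]]
side lid_rest 1761 range pts 1754 median [ 0.5329 -0.206   0.006 ] zpct [-0.0008  0.0036  0.006   0.0074  0.0095]
[[313, 300], [349, 319], [317, 345], [281, 321]]
[[0.5421, -0.1368, 0.009], [0.6021, -0.2168, 0.009], [0.5211, -0.2834, 0.009], [0.4635, -0.1958, 0.009]] [ 0.5322 -0.2082  0.009 ]
side camera 752 range pts 752 median [ 0.6917 -0.0024  0.0875] zpct [0.0438 0.0677 0.0875 0.1057 0.1211]
side camera_stand 2388 range pts 2381 median [ 0.7043 -0.0044  0.0216] zpct [-0.0006  0.0098  0.0216  0.0862  0.1169]
[[356, 214], [393, 221], [392, 273], [343, 269]]
side tip_box 4829 range pts 4808 median [ 0.6646 -0.4595  0.0716] zpct [0.0048 0.0385 0.0716 0.0739 0.0759]
top lid 444 range pts 443 median [0.5002 0.1919 0.0226] zpct [0.0155 0.0203 0.0226 0.0254 0.0303]
((237.92567443847656, 283.1830749511719), (22.22925567626953, 23.993772506713867), 99.52393341064453) [[0.4999745  0.19194554 0.02      ]]
top lid_rest 1698 range pts 1691 median [ 0.5324 -0.1976  0.0065] zpct [-0.0022  0.0039  0.0065  0.0092  0.0142]
[[400, 247], [421, 280], [389, 301], [367, 267]]
[[0.5986, -0.2127, 0.009], [0.5158, -0.2649, 0.009], [0.4621, -0.1848, 0.009], [0.5465, -0.1297, 0.009]] [ 0.5307 -0.198   0.009 ]
top camera 607 range pts 604 median [0.6887 0.0204 0.1071] zpct [0.01   0.0933 0.1071 0.1152 0.1253]
top camera_stand 1977 range pts 1971 median [0.7011 0.0124 0.0139] zpct [0.0039 0.0099 0.0139 0.0968 0.122 ]
[[300, 175], [337, 188], [322, 229], [285, 217]]
top tip_box 2169 range pts 2162 median [ 0.6653 -0.4184  0.0724] zpct [0.0067 0.0687 0.0724 0.0751 0.0795]
lid tri [[0.50190226 0.19291484 0.01282669]]
```

View pics/cam.png

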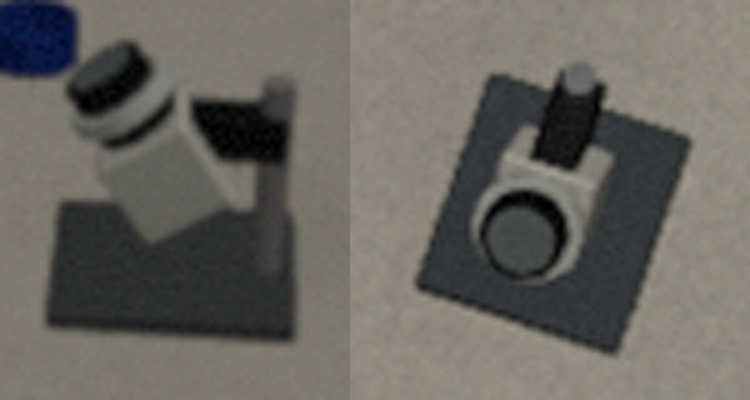

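View pics/dish.png

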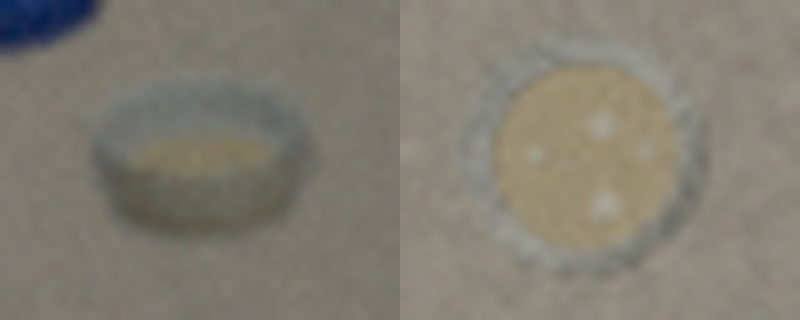

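The left camera crop shows the lens front at side pixel ≈(357.4,217.6), and the top view has it at ≈(305,206.6). The foot is yawed by about −0.34 rad. The dish crop shows the amber dish under its clear lid, at about (275,230) in side and (238.5,284) in top. I'll refine these by fitting silhouettes.

```bash
cat >> h.py <<'E'
from scipy.optimize import minimize
def box(x,y,a,lx,ly,z0,z1):
    q=np.array([[i*lx/2,j*ly/2] for i in(-1,1) for j in(-1,1)]);R=np.array([[np.cos(a),-np.sin(a)],[np.sin(a),np.cos(a)]]);q=q@R.T+[x,y]
    return np.vstack([np.c_[q,np.full(4,z)] for z in(z0,z1)])
def cyl(x,y,parts):
    t=np.linspace(0,2*np.pi,48,False);return np.vstack([np.c_[x+r*np.cos(t),y+r*np.sin(t),0*t+z] for r,z in parts])
def cv_cost(r,P,roi,k=6):
    u0,u1,v0,v1=roi;I=cv2.GaussianBlur(r["image"],(0,0),.7)[v0:v1,u0:u1].astype(float);bg=np.median(r["image"][v0:v1,u0:u1].reshape(-1,3),0) if "bg" not in r else r["bg"]
    D=np.linalg.norm(I-bg,axis=2).clip(0,60)
    q=((proj(r,P)-[u0,v0]+.5)*k-.5); m=np.zeros(((v1-v0)*k,(u1-u0)*k),np.uint8)
    cv2.fillConvexPoly(m,np.round(cv2.convexHull(np.float32(q))*16).astype(np.int32),255,cv2.LINE_AA,4)
    w=cv2.resize(m,(u1-u0,v1-v0),interpolation=cv2.INTER_AREA)/255.
    a=(w*D).sum()/w.sum();b=((1-w)*D).sum()/(1-w).sum();return ((D-w*a-(1-w)*b)**2).mean()
def fit(views,model,x0,st):
    f=lambda p:sum(cv_cost(r,model(p),roi) for r,roi in views)
    S=np.vstack([x0]+[np.array(x0)+np.eye(len(x0))[i]*st[i] for i in range(len(x0))])
    o=minimize(f,x0,method="Nelder-Mead",options=dict(initial_simplex=S,xatol=1e-4,fatol=1e-3));return o.x.round(4),round(o.fun,2)
E
cat > fit0.py <<'E'
from h import *
s,t=load("side"),load("top")
for r,b in((s,(230,300,360,400)),(t,(350,400,330,390))):
    r["bg"]=np.median(r["image"][b[0]:b[1],b[2]-60:b[3]-30].reshape(-1,3),0)
for r in(s,t): r["bg"]=np.median(r["image"][225:330,200:400].reshape(-1,3),0); print(r["bg"])
plate=lambda p:box(p[0],p[1],p[2],.104,.104,0,.009)
dl=lambda p:cyl(p[0],p[1],[(.026,0),(.026,.01),(.03,.01),(.03,.024)])
V=dict(S=(s,),T=(t,))
rs,rt=(270,361,290,356),(356,432,236,312)
for n,v in(("S",[(s,rs)]),("T",[(t,rt)]),("ST",[(s,rs),(t,rt)])): print("plate",n,fit(v,plate,[.532,-.2,.55],[.01,.01,.05]))
rs,rt=(255,296,217,248),(220,260,266,302)
for n,v in(("S",[(s,rs)]),("T",[(t,rt)]),("ST",[(s,rs),(t,rt)])): print("dish",n,fit(v,dl,[.5,.192],[.01,.01]))
print("dish ST free height",fit([(s,rs),(t,rt)],lambda p:dl(p)+[0,0,p[2]],[.5,.19,0],[.01,.01,.005]))
print("plate ST free height",fit([(s,(270,361,290,356)),(t,(356,432,236,312))],lambda p:plate(p)+[0,0,p[3]],[.53,-.2,.55,0],[.01,.01,.05,.005]))
foot=lambda p:box(p[0],p[1],p[2],.12,.11,0,.012)
print("foot T",fit([(t,(278,345,168,237))],foot,[.70,.01,-.34],[.01,.01,.05]))
L=tri(s,[(357.4,217.6)],t,[(305,206.6)]);print("lens",L,plane(s,[(357.4,217.6)],.115),plane(t,[(305,206.6)],.115))
tb=lambda p:box(p[0],p[1],p[2],.122,.087,0,.075)
for a in(0,1.57):print("tip",fit([(s,(370,480,325,420)),(t,(455,520,180,255))],tb,[.665,-.44,a],[.01,.01,.05]))
E
python3 fit0.py
```

```text
[124. 119. 109.]
[142. 137. 125.]
plate S (array([ 0.5335, -0.2019,  0.6039]), np.float64(12.16))
plate T (array([ 0.5325, -0.1962,  0.6035]), np.float64(8.01))
plate ST (array([ 0.5329, -0.1986,  0.6027]), np.float64(79.22))
dish S (array([0.5012, 0.184 ]), np.float64(116.19))
dish T (array([0.4996, 0.1908]), np.float64(11.37))
dish ST (array([0.5009, 0.1858]), np.float64(131.65))
dish ST free height (array([ 0.5016,  0.1914, -0.0042]), np.float64(127.68))
plate ST free height (array([ 0.5337, -0.1968,  0.604 , -0.0039]), np.float64(30.69))
foot T (array([ 0.712 ,  0.016 , -0.3156]), np.float64(115.06))
lens [[0.67884123 0.02484235 0.11432439]] [[0.68120058 0.02408779 0.115     ]] [[0.67611638 0.02525143 0.115     ]]
tip (array([ 0.6716, -0.4237, -0.1373]), np.float64(239.95))
tip (array([ 0.6567, -0.4393,  1.4858]), np.float64(485.39))
```

Emit:
send_rows(
  commands="33 -30 0 0 85;33 -30 0 0 85;33 -30 0 0 85;33 -30 0 0 85;33 -30 0 0 85;33 -30 0 0 85;33 -30 0 0 85;33 -30 0 0 85;33 -30 0 0 85;33 -30 0 0 85",
)

```text
time_s: 2.95
eef_pos: [0.3949, -0.0608, 0.2315]
orientation: [0.976, 0.219, 0.0, 0.0]
contact_force: [1.0, 0.1, 0.7]
gripper_width: 0.0845
grasp_force: 0.0
```

Emit:
send_rows(
  commands="33 -30 0 0 85;33 -30 0 0 85;33 -30 0 0 85;33 -30 0 0 85;33 -30 0 0 85;38 -32 0 0 85;0 0 40 0 85;0 0 40 0 85;0 0 30 0 85;0 0 0 0 85",
)

```text
time_s: 4.2
eef_pos: [0.4988, 0.1886, 0.1196]
orientation: [0.976, 0.219, -0.002, 0.0]
contact_force: [-0.2, 0.1, 0.2]
gripper_width: 0.0848
grasp_force: 0.0
```

```bash
cat > st.py <<'E'
from station import telemetry
import numpy as np
from scipy.spatial.transform import Rotation as R
s=telemetry.get_state();q=R.from_quat(s["orientation"]).as_matrix()
print("t",round(s["time_s"],2),"tcp",s["eef_pos"].round(4),"yaw",round(np.arctan2(q[1,0],q[0,0]),4),"tz",q[:,2].round(3),"F",s["contact_force"].round(2),"w",round(s["gripper_width"],4),"g",round(s["grasp_force"],1),"j",s["joints"].round(3))
def to(x,y,z): print("tool mm",(q.T@(np.array([x,y,z])-s["eef_pos"])*1e3).round(1))
E
python3 -c "
from st import *
to(.4999,.190,.0105)"
```

```text
t 4.2 tcp [0.4988 0.1886 0.1196] yaw 0.4419 tz [-0.004 -0.001 -1.   ] F [-0.15  0.13  0.22] w 0.0848 g 0.0 j [ 0.361  0.317 -0.2    1.058  0.     3.061]
tool mm [  2.1  -0.7 109.1]
```

Emit:
send_rows(
  commands="2 -1 30 0 85;0 0 30 0 85;0 0 25 0 85;0 0 15 0 85;0 0 9 0 85;0 0 0 0 85",
)

```text
time_s: 4.95
eef_pos: [0.5017, 0.1909, 0.0126]
orientation: [0.976, 0.219, 0.0, -0.0]
contact_force: [-1.2, 0.8, 0.1]
gripper_width: 0.0851
grasp_force: 0.0
```

```bash
python3 - <<'E'
from st import *
to(.4999,.190,.0105)
from station import imaging
import cv2
a=[imaging.capture(c)["image"] for c in("side","top")]
cv2.imwrite("pics/g1.png",np.hstack([cv2.resize(a[0][190:270,235:315],None,fx=5,fy=5,interpolation=2),cv2.resize(a[1][245:325,200:280],None,fx=5,fy=5,interpolation=2)])[:,:,::-1])
E
```

```text
t 4.95 tcp [0.5017 0.1909 0.0126] yaw 0.4418 tz [ 0.  0. -1.] F [-1.2   0.76  0.12] w 0.0851 g 0.0 j [ 0.363  0.424 -0.348  0.798  0.     3.063]
tool mm [-2.   0.   2.1]
```

View pics/g1.png

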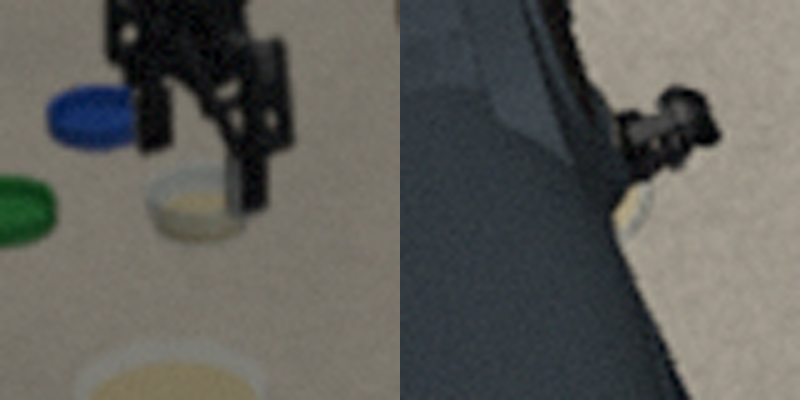

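The dish, side crop (195,200), stands between the two open fingers, with tips at (160,145) and (250,205). Closing now.

Emit:
send_rows(
  commands="-2 0 2 0 80;0 0 0 0 70;0 0 0 0 60;0 0 0 0 50;0 0 0 0 50;0 0 0 0 50;0 0 0 0 50",
)

```text
time_s: 5.92
eef_pos: [0.4998, 0.19, 0.0114]
orientation: [0.976, 0.219, 0.0, -0.0]
contact_force: [-3.4, -2.0, 12.1]
gripper_width: 0.0575
grasp_force: 61.2
```

```bash
python3 st.py
```

```text
t 5.92 tcp [0.4998 0.19   0.0114] yaw 0.4418 tz [ 0.001  0.    -1.   ] F [-3.42 -1.96 12.14] w 0.0575 g 61.2 j [ 0.363  0.422 -0.356  0.792  0.     3.063]
```

Emit:
send_rows(
  commands="0 0 -10 0 50;0 0 -20 0 50;0 0 -20 0 50;0 0 -30 0 50;0 0 0 0 50",
)

```text
time_s: 6.55
eef_pos: [0.5013, 0.1906, 0.0927]
orientation: [0.976, 0.219, 0.002, -0.0]
contact_force: [-0.2, 0.3, -0.7]
gripper_width: 0.0572
grasp_force: 63.9
```

```bash
python3 - <<'E'
from st import *
from station import imaging
import cv2
a=[imaging.capture(c)["image"] for c in("side","top")]
cv2.imwrite("pics/g2.png",np.hstack([cv2.resize(a[0][170:250,235:315],None,fx=5,fy=5,interpolation=2),cv2.resize(a[1][245:325,200:280],None,fx=5,fy=5,interpolation=2)])[:,:,::-1])
E
```

```text
t 6.55 tcp [0.5013 0.1906 0.0927] yaw 0.4418 tz [ 0.004  0.002 -1.   ] F [-0.18  0.27 -0.7 ] w 0.0572 g 63.9 j [ 0.363  0.338 -0.244  0.985  0.     3.063]
```

View pics/g2.png

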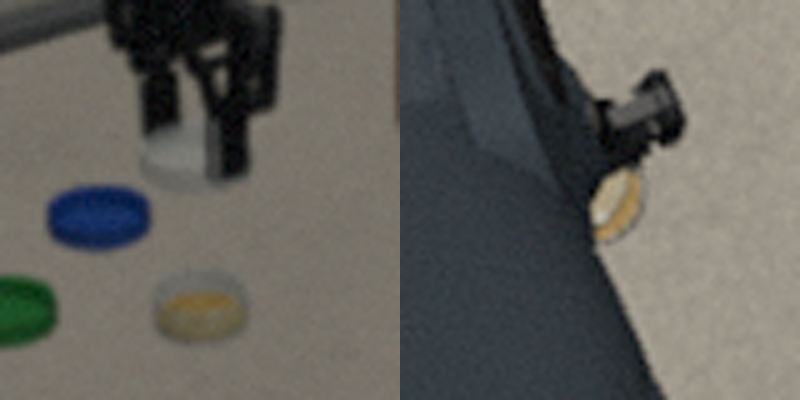

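The lid hangs level between the fingers at side crop (185,160), and the open dish stays at (200,308). The finger tips look about 4 mm above the lid's rim. Moving over the recess.

Emit:
send_rows(
  commands="-7 18 0 0 50;-14 37 0 0 50;-14 37 0 0 50;-14 37 0 0 50;-14 37 0 0 50;-14 37 0 0 50;-14 37 0 0 50;-14 37 0 0 50;-14 37 0 0 50;-14 37 0 0 50",
)

```text
time_s: 7.9
eef_pos: [0.5284, -0.1862, 0.0894]
orientation: [0.976, 0.219, -0.001, -0.0]
contact_force: [-0.1, -0.1, 0.4]
gripper_width: 0.0575
grasp_force: 63.9
```

Emit:
send_rows(
  commands="-4 12 0 0 50;0 0 20 0 50;0 0 20 0 50;0 0 12 0 50;0 0 0 0 50;0 0 0 0 50",
)

```text
time_s: 8.65
eef_pos: [0.5314, -0.1967, 0.0388]
orientation: [0.976, 0.219, 0.0, 0.0]
contact_force: [-0.6, -0.1, -0.0]
gripper_width: 0.0576
grasp_force: 63.9
```

```bash
python3 - <<'E'
from st import *
to(.5327,-.1965,.03)
from station import imaging
import cv2
for c in("side","top"):
    r=imaging.capture(c);np.savez(f"{c}1.npz",**r)
    a=r["image"]; 
    cv2.imwrite(f"pics/p_{c}.png",cv2.resize(a[270:370,255:375] if c=="side" else a[220:320,340:460],None,fx=6,fy=6,interpolation=2)[:,:,::-1])
E
```

```text
t 8.65 tcp [ 0.5314 -0.1967  0.0388] yaw 0.442 tz [ 0. -0. -1.] F [-0.59 -0.08 -0.04] w 0.0576 g 63.9 j [-0.355  0.437 -0.242  0.892  0.     2.345]
tool mm [1.3 0.3 8.8]
```

View pics/p_side.png

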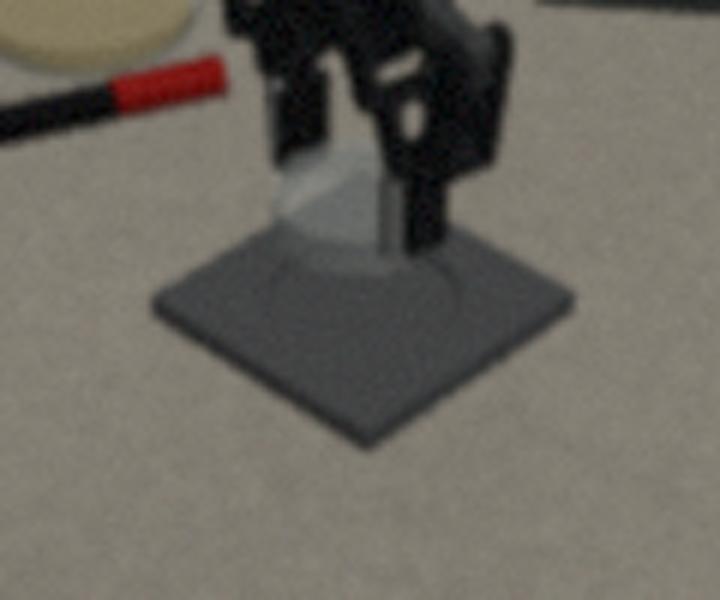

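The lid at side crop about (360,205) hovers over the recess, ellipse x=272..462, y≈255..325. I'll compare that with the predicted edges.

```bash
python3 - <<'E'
from h import *
s=load("side",1)
cr=lambda p:((p-[255,270]+.5)*6-.5)
f=lambda n,P:print(n,cr(proj(s,P)).min(0).round(1),cr(proj(s,P)).max(0).round(1))
f("plate",box(.5335,-.2019,.604,.104,.104,0,.009))
f("recess",cyl(.5335,-.2019,[(.033,.009)]))
b=np.array([.0008,-.0057])  # side-top bias
f("lid@tcp+bias",cyl(.5314+b[0],-.1967+b[1],[(.03,.0374),(.03,.0514)]))
f("lid@tcp",cyl(.5314,-.1967,[(.03,.0374),(.03,.0514)]))
E
```

```text
plate [148.9 169.5] [575.8 455.8]
recess [266.8 236.8] [458.4 355.3]
lid@tcp+bias [270.3 144.7] [448.1 283.9]
lid@tcp [265.1 135.7] [442.1 273.8]
```

Emit:
send_rows(
  commands="2 0 10 0 50;0 0 9 0 50;0 0 4 0 50;0 0 0 0 50;0 0 0 0 50",
)

```text
time_s: 9.38
eef_pos: [0.533, -0.1959, 0.0154]
orientation: [0.976, 0.219, 0.0, -0.0]
contact_force: [0.3, -0.7, 0.5]
gripper_width: 0.0577
grasp_force: 63.9
```

```bash
python3 -c "
from st import *
to(.5329,-.1966,.0075)"
```

```text
t 9.38 tcp [ 0.533  -0.1959  0.0154] yaw 0.4418 tz [ 0.  0. -1.] F [ 0.27 -0.67  0.52] w 0.0577 g 63.9 j [-0.352  0.464 -0.267  0.84   0.     2.348]
tool mm [-0.4  0.6  7.9]
```

Emit:
send_rows(
  commands="0 0 3 0 50;0 0 2 0 50;0 0 1 0 50;0 0 1 0 50;0 0 0 0 50;0 0 0 0 50",
)

```text
time_s: 10.12
eef_pos: [0.5329, -0.1963, 0.0083]
orientation: [0.976, 0.219, -0.0, 0.0]
contact_force: [-0.7, -3.4, 0.5]
gripper_width: 0.0575
grasp_force: 64.0
```

```bash
python3 st.py
```

```text
t 10.12 tcp [ 0.5329 -0.1963  0.0083] yaw 0.4415 tz [-0.    -0.001 -1.   ] F [-0.71 -3.44  0.45] w 0.0575 g 64.0 j [-3.530e-01  4.720e-01 -2.750e-01  8.230e-01 -1.000e-03  2.348e+00]
```

Emit:
send_rows(
  commands="0 1.2 0 0 50;0 0 1 0 50;0 0 0.7 0 50;0 0 0 0 50",
)

```text
time_s: 10.62
eef_pos: [0.5335, -0.1968, 0.0066]
orientation: [0.976, 0.219, 0.0, -0.0]
contact_force: [-1.0, -1.2, 1.0]
gripper_width: 0.0575
grasp_force: 64.0
```

```bash
python3 st.py
```

```text
t 10.62 tcp [ 0.5335 -0.1968  0.0066] yaw 0.4419 tz [ 0.  0. -1.] F [-1.02 -1.21  1.03] w 0.0575 g 64.0 j [-0.354  0.475 -0.275  0.82   0.     2.346]
```

Emit:
send_rows(
  commands="0 0 0.4 0 50;0 0 0 0 60;0 0 0 0 64;0 0 0 0 70;0 0 0 0 80;0 0 0 0 85;0 0 0 0 85;0 0 -15 0 85;0 0 -40 0 85;0 0 -40 0 85",
)

```text
time_s: 11.88
eef_pos: [0.5334, -0.1969, 0.1031]
orientation: [0.976, 0.219, 0.0, -0.0]
contact_force: [1.1, 0.5, -0.2]
gripper_width: 0.0851
grasp_force: 0.0
```

Emit:
send_rows(
  commands="-12 -40 -30 0.18 85;-12 -40 -10 0.18 85;0 -40 0 0.18 85;0 0 0 0 85",
)

```text
time_s: 12.38
eef_pos: [0.48, -0.0887, 0.1427]
orientation: [0.999, -0.049, 0.001, -0.0]
contact_force: [0.1, -0.8, -0.5]
gripper_width: 0.085
grasp_force: 0.0
```

```bash
python3 - <<'E'
from st import *
from h import *
from station import imaging
r={}
for c in("side","top"):
    r[c]=imaging.capture(c);np.savez(f"{c}2.npz",**r[c])
a,b=r["side"]["image"],r["top"]["image"]
cv2.imwrite("pics/p2.png",np.hstack([cv2.resize(a[285:355,280:350],None,fx=5,fy=5,interpolation=2),cv2.resize(b[240:310,360:430],None,fx=5,fy=5,interpolation=2)])[:,:,::-1])
E
```

```text
t 12.38 tcp [ 0.48   -0.0887  0.1427] yaw -0.0981 tz [ 0.002  0.    -1.   ] F [ 0.14 -0.85 -0.46] w 0.085 g 0.0 j [-0.183  0.223 -0.269  1.078  0.     3.057]
```

View pics/p2.png

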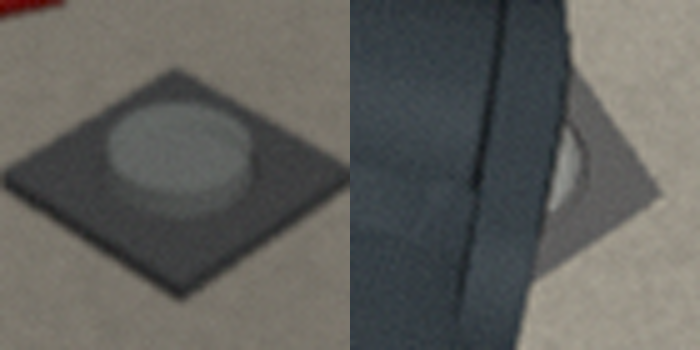

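The lid lies flat inside the recess: side crop (180,155), evenly surrounded, and top crop (570,165). Next I turn the tool for the dish, to a yaw of about 2.82, so its closing line is level with the camera's y.

Emit:
send_rows(
  commands="0 0 0 -0.185 85;0 0 0 -0.185 85;0 0 0 -0.185 85;0 0 0 -0.185 85;0 0 0 -0.185 85;0 0 0 -0.185 85;0 0 0 -0.185 85;0 0 0 -0.185 85",
)

```text
time_s: 13.48
eef_pos: [0.4805, -0.0916, 0.1414]
orientation: [0.768, 0.64, -0.0, 0.0]
contact_force: [-0.3, -0.1, -0.4]
gripper_width: 0.0852
grasp_force: 0.0
```

Emit:
send_rows(
  commands="0 0 0 -0.185 85;0 0 0 -0.185 85;0 0 0 -0.185 85;0 0 0 -0.185 85;0 0 0 -0.185 85;0 0 0 -0.185 85;0 0 0 -0.185 85;0 0 0 -0.143 85;0 0 0 0 85",
)

```text
time_s: 14.6
eef_pos: [0.4805, -0.0915, 0.1413]
orientation: [0.161, 0.987, -0.0, -0.0]
contact_force: [-0.0, 0.4, -0.1]
gripper_width: 0.0851
grasp_force: 0.0
```

```bash
python3 - <<'E'
from st import *
from h import *
from station import imaging
t=imaging.capture("top");np.savez("top3.npz",**t);s=load("side",2)
t0=load("top");s0=load("side")
t["bg"]=np.median(t0["image"][225:330,200:400].reshape(-1,3),0);s["bg"]=np.median(s0["image"][225:330,200:400].reshape(-1,3),0)
d=lambda p:cyl(p[0],p[1],[(.026,0),(.026,.022)])
print("T",fit([(t,(222,258,266,302))],d,[.5,.19],[.005,.005]),"S",fit([(s,(258,293,217,248))],d,[.5,.184],[.005,.005]))
to(.5,.19,.01)
# lens/camera refine: foot yaw by white/foot cloud
m=np.load("m_top_camera_stand.npy");X=cloud(t0,m);F=X[(X[:,2]<.02)&(X[:,2]>.004)];print(len(F))
q=cv2.minAreaRect(np.float32(F[:,:2]*1000));print(q)
E
```

```text
t 14.6 tcp [ 0.4805 -0.0915  0.1413] yaw 2.8191 tz [-0. -0. -1.] F [-0.05  0.35 -0.12] w 0.0851 g 0.0 j [-0.188  0.226 -0.268  1.076 -0.     0.134]
T (array([0.4979, 0.1945]), np.float64(64.39)) S (array([0.5073, 0.1843]), np.float64(404.65))
tool mm [ 70.7 273.1 131.2]
1166
((713.1038818359375, 14.370887756347656), (109.50460052490234, 125.70069122314453), 71.28468322753906)
```

Emit:
send_rows(
  commands="4 16 0 0 85;9 34 0 0 85;9 34 0 0 85;9 34 0 0 85;9 34 0 0 85;9 34 0 0 85;9 34 0 0 85;9 34 0 0 85;5.3 20.7 0 0 85;0 0 20 0 85",
)

```text
time_s: 15.9
eef_pos: [0.4995, 0.1951, 0.122]
orientation: [0.16, 0.987, 0.001, 0.001]
contact_force: [0.4, -0.1, 0.2]
gripper_width: 0.0848
grasp_force: 0.0
```

Emit:
send_rows(
  commands="0 0 30 0 85;0 0 30 0 85;0 0 25 0 85;0 0 15 0 85;0 0 10 0 85;0 0 0 0 85",
)

```text
time_s: 16.65
eef_pos: [0.4984, 0.1929, 0.011]
orientation: [0.16, 0.987, -0.0, -0.0]
contact_force: [0.2, -0.3, -0.1]
gripper_width: 0.0851
grasp_force: 0.0
```

```bash
python3 -c "
from st import *
to(.499,.192,.004)"
```

```text
t 16.65 tcp [0.4984 0.1929 0.011 ] yaw 2.8196 tz [-0.001 -0.    -1.   ] F [ 0.16 -0.3  -0.08] w 0.0851 g 0.0 j [ 0.369  0.423 -0.355  0.793  0.     0.691]
tool mm [-0.8 -0.7  7. ]
```

Emit:
send_rows(
  commands="0 0 6 0 80;0 0 1 0 70;0 0 0 0 60;0 0 0 0 50;0 0 0 0 45;0 0 0 0 45;0 0 0 0 45;0 0 0 0 45",
)

```text
time_s: 17.65
eef_pos: [0.4988, 0.193, 0.0052]
orientation: [0.16, 0.987, 0.0, 0.0]
contact_force: [-2.8, -0.9, 9.9]
gripper_width: 0.05
grasp_force: 60.6
```

Emit:
send_rows(
  commands="0 0 -10 0 45;0 0 -30 0 45;0 0 -40 0 45;0 0 -50 0 45;0 0 -50 0 45;0 0 -50 0 45;0 0 0 0 45",
)

```text
time_s: 18.52
eef_pos: [0.5003, 0.1936, 0.2387]
orientation: [0.16, 0.987, 0.002, 0.003]
contact_force: [0.6, 0.4, -0.9]
gripper_width: 0.0499
grasp_force: 62.3
```

```bash
python3 st.py
```

```text
t 18.52 tcp [0.5003 0.1936 0.2387] yaw 2.8198 tz [ 0.007  0.003 -1.   ] F [ 0.63  0.37 -0.89] w 0.0499 g 62.3 j [0.369 0.25  0.021 1.335 0.    0.691]
```

Emit:
send_rows(
  commands="-6 -18 -7 0 45;-13 -38 -7 0 45;-13 -38 -7 0 45;-13 -38 -7 0 45;-13 -38 -7 0 45;-13 -38 -7 0 45;-13 -38 -7 0 45;-13 -38 -7 0 45;-13 -38 -7 0 45;-6 -20 0 0 45",
)

```text
time_s: 19.77
eef_pos: [0.4994, -0.1708, 0.2966]
orientation: [0.161, 0.987, -0.0, -0.001]
contact_force: [-0.1, 0.1, -0.4]
gripper_width: 0.0495
grasp_force: 62.3
```

Emit:
send_rows(
  commands="-20 0 0 0 45;-40 0 0 0 45;-50 0 0 0 45;-50 0 0 0 45;-50 0 0 0 45;-50 0 0 0 45;-50 0 0 0 45;-50 0 0 0 45",
)

```text
time_s: 20.78
eef_pos: [0.6743, -0.2273, 0.328]
orientation: [0.16, 0.984, 0.013, -0.078]
contact_force: [-153.5, 51.8, 21.5]
gripper_width: 0.0496
grasp_force: 62.5
```

```bash
python3 st.py
```

```text
t 20.77 tcp [ 0.6743 -0.2273  0.328 ] yaw 2.8194 tz [-0.149  0.05  -0.988] F [-153.51   51.76   21.48] w 0.0496 g 62.5 j [-0.325  0.918  1.458  2.268 -0.    -0.003]
```

Emit:
send_rows(
  commands="5 0 0 0 45;0 0 0 0 45",
)

```text
time_s: 21.02
eef_pos: [0.6672, -0.2247, 0.3403]
orientation: [0.16, 0.985, 0.011, -0.07]
contact_force: [-0.3, 0.3, 0.6]
gripper_width: 0.0501
grasp_force: 62.2
```

```bash
cat > kin.py <<'E'
import numpy as np
from scipy.optimize import least_squares
# tcp x,y,z ; j2 j3 j4
D=[(.4988,.1886,.1196,.317,-.2,1.058),(.5017,.1909,.0126,.424,-.348,.798),(.4998,.19,.0114,.422,-.356,.792),(.5013,.1906,.0927,.338,-.244,.985),(.5314,-.1967,.0388,.437,-.242,.892),(.533,-.1959,.0154,.464,-.267,.84),(.5335,-.1968,.0066,.475,-.275,.820),(.48,-.0887,.1427,.223,-.269,1.078),(.4805,-.0915,.1413,.226,-.268,1.076),(.4984,.1929,.011,.423,-.355,.793),(.5003,.1936,.2387,.25,.021,1.335),(.6743,-.2273,.328,.918,1.458,2.268),(.22429,-.47421,.23067,.23879,-.01426,1.3192)]
D=np.array(D);R=np.hypot(D[:,0],D[:,1])
def fk(p,j):
    r0,z0,L1,p1,L2,p2,L3,p3=p;a=j[...,0]+p1;b=j[...,0]-j[...,1]+p2;c=j[...,0]-j[...,1]+j[...,2]
    return r0+L1*np.sin(a)+L2*np.sin(b)+L3*np.cos(c)+p3*np.sin(c), z0+L1*np.cos(a)+L2*np.cos(b)-L3*np.sin(c)+p3*np.cos(c)
def res(p):
    r,z=fk(p,D[:,3:]);return np.r_[r-R,z-D[:,2],1e-3*(p-P0)]
P0=np.array([0,.3,.4,0,.4,.5,.25,0.])
best=min((least_squares(res,P0+np.r_[0,0,0,0,0,d,0,0]) for d in(-1,-.5,0,.5,1)),key=lambda o:o.cost);p=best.x
if __name__=="__main__":
    print(p.round(3),np.abs(res(p)[:26]).max())
    for z in(.08,.12,.16,.2,.25):
        for r in(.7,.75,.8,.85,.9):
            f=lambda q:np.array(fk(p,np.array([q[0],q[1],np.pi/2-q[0]+q[1]])))-[r,z]
            o=least_squares(f,[.8,.3]);print(z,r,"j2,3,4",o.x.round(3),round(np.pi/2-o.x[0]+o.x[1],3),"err",np.abs(o.fun).max().round(4))
E
python3 kin.py; python3 st.py
```

```text
[-4.000e-03  2.030e-01  5.730e-01 -1.000e-03  3.980e-01  1.509e+00
  4.530e-01  4.000e-03] 0.00045586396492292014
0.08 0.7 j2,3,4 [0.61  0.189] 1.151 err 0.0
0.08 0.75 j2,3,4 [0.697 0.358] 1.231 err 0.0
0.08 0.8 j2,3,4 [0.795 0.554] 1.33 err 0.0
0.08 0.85 j2,3,4 [0.912 0.799] 1.458 err 0.0
0.08 0.9 j2,3,4 [1.09  1.193] 1.673 err 0.0
0.12 0.7 j2,3,4 [0.587 0.253] 1.237 err 0.0
0.12 0.75 j2,3,4 [0.679 0.426] 1.318 err 0.0
0.12 0.8 j2,3,4 [0.783 0.632] 1.419 err 0.0
0.12 0.85 j2,3,4 [0.912 0.9  ] 1.558 err 0.0
0.12 0.9 j2,3,4 [1.181 1.51 ] 1.899 err 0.0025
0.16 0.7 j2,3,4 [0.57  0.326] 1.327 err 0.0
0.16 0.75 j2,3,4 [0.668 0.506] 1.409 err 0.0
0.16 0.8 j2,3,4 [0.779 0.724] 1.516 err 0.0
0.16 0.85 j2,3,4 [0.927 1.032] 1.676 err 0.0
0.16 0.9 j2,3,4 [1.144 1.51 ] 1.937 err 0.017
0.2 0.7 j2,3,4 [0.56 0.41] 1.42 err 0.0
0.2 0.75 j2,3,4 [0.663 0.598] 1.506 err 0.0
0.2 0.8 j2,3,4 [0.786 0.838] 1.623 err 0.0
0.2 0.85 j2,3,4 [0.974 1.24 ] 1.837 err 0.0
0.2 0.9 j2,3,4 [1.107 1.51 ] 1.973 err 0.0321
0.25 0.7 j2,3,4 [0.557 0.531] 1.544 err 0.0
0.25 0.75 j2,3,4 [0.671 0.738] 1.638 err 0.0
0.25 0.8 j2,3,4 [0.817 1.03 ] 1.784 err 0.0
0.25 0.85 j2,3,4 [1.039 1.51 ] 2.041 err 0.0137
0.25 0.9 j2,3,4 [1.064 1.51 ] 2.016 err 0.0518
t 21.02 tcp [ 0.6672 -0.2247  0.3403] yaw 2.8193 tz [-0.134  0.045 -0.99 ] F [-0.33  0.28  0.59] w 0.0501 g 62.2 j [-3.250e-01  8.430e-01  1.324e+00  2.194e+00 -0.000e+00 -2.000e-03]
```

The arm keeps any tilt it takes on at a joint limit, and my fitted kinematics are good to 0.5 mm. Raising the tool near the base saturates joint 4, which should tilt the tool outward as needed. I'll try it gently.

Emit:
send_rows(
  commands="10 0 -5 0 45;25 0 -15 0 45;30 0 -15 0 45;30 0 -15 0 45;30 0 -15 0 45;30 0 -15 0 45;30 0 -15 0 45;30 0 -15 0 45;30 0 -15 0 45;20 0 -10 0 45",
)

```text
time_s: 22.28
eef_pos: [0.4358, -0.1469, 0.5122]
orientation: [0.16, 0.985, 0.011, -0.069]
contact_force: [-0.6, -0.1, -0.8]
gripper_width: 0.0499
grasp_force: 62.2
```

Emit:
send_rows(
  commands="5 0 -10 0 45;5 0 -15 0 45;5 0 -15 0 45;5 0 -15 0 45;0 0 -10 0 45;0 0 0 0 45",
)

```text
time_s: 23.02
eef_pos: [0.4149, -0.1395, 0.5405]
orientation: [0.16, 0.986, 0.008, -0.051]
contact_force: [1.0, -0.4, -0.2]
gripper_width: 0.05
grasp_force: 62.2
```

```bash
python3 st.py
```

```text
t 23.02 tcp [ 0.4149 -0.1395  0.5405] yaw 2.8198 tz [-0.099  0.033 -0.995] F [ 1.03 -0.37 -0.23] w 0.05 g 62.2 j [-0.324  0.3    0.892  2.267 -0.    -0.003]
```

Tilting works: it is smoothly decreasing with joint 4 saturated. Continuing up.

Emit:
send_rows(
  commands="0 0 -20 0 45;0 0 -30 0 45;0 0 -30 0 45;0 0 -30 0 45;0 0 -30 0 45;0 0 -30 0 45;0 0 -30 0 45;0 0 -30 0 45;0 0 -30 0 45;0 0 -20 0 45",
)

```text
time_s: 24.28
eef_pos: [0.377, -0.1268, 0.6119]
orientation: [0.16, 0.986, -0.007, 0.042]
contact_force: [-0.1, 0.2, 0.1]
gripper_width: 0.0499
grasp_force: 62.2
```

```bash
python3 st.py
```

```text
t 24.27 tcp [ 0.377  -0.1268  0.6119] yaw 2.8198 tz [ 0.08  -0.027 -0.996] F [-0.06  0.16  0.12] w 0.0499 g 62.2 j [-0.324  0.169  0.949  2.267 -0.    -0.003]
```

Emit:
send_rows(
  commands="-5 0 -40 0 45;-10 0 -50 0 45;-10 0 -60 0 45;-10 0 -60 0 45;-10 0 -60 0 45;-10 0 -60 0 45;-10 0 -60 0 45;-10 0 -60 0 45;-10 0 -60 0 45;-10 0 -60 0 45",
)

```text
time_s: 25.52
eef_pos: [0.3008, -0.1009, 0.7478]
orientation: [0.156, 0.959, -0.039, 0.235]
contact_force: [-0.1, 0.7, -0.8]
gripper_width: 0.0498
grasp_force: 62.2
```

```bash
python3 st.py
```

```text
t 25.52 tcp [ 0.3008 -0.1009  0.7478] yaw 2.8202 tz [ 0.439 -0.147 -0.886] F [-0.07  0.67 -0.85] w 0.0498 g 62.2 j [-3.240e-01 -3.100e-02  1.146e+00  2.267e+00 -0.000e+00 -2.000e-03]
```

Emit:
send_rows(
  commands="-10 0 -60 0 45;-10 0 -60 0 45;-5 0 -40 0 45;0 0 0 0 45",
)

```text
time_s: 26.02
eef_pos: [0.257, -0.0862, 0.7812]
orientation: [0.153, 0.944, -0.047, 0.287]
contact_force: [0.5, 0.6, -0.7]
gripper_width: 0.0498
grasp_force: 62.2
```

```bash
python3 - <<'E'
from st import *
L=np.array([.6785,.025,.115]);a=-.327;zc=np.array([-np.sin(.6)*np.cos(a),-np.sin(.6)*np.sin(a),np.cos(.6)])
print("err ang",np.arccos(-q[:,2]@zc), "tilt",np.arccos(-q[2,2]))
P=L+.11*zc; T=P-.0052*q[:,2]*1   # base lies 5.2 mm beyond the TCP along tool z
print("base target",P,"tcp",T); to(*T); to(*(T+.15*zc))
from kin import p,fk
from scipy.optimize import least_squares
for d in(0,.05,.15):
    X=T+d*zc; c=np.pi/2-.6; f=lambda v:np.array(fk(p,np.array([v[0],v[1],c-v[0]+v[1]])))-[np.hypot(X[0],X[1]),X[2]]
    o=least_squares(f,[.3,.3]);print(d,X,o.x,c-o.x[0]+o.x[1],o.cost)
E
```

```text
t 26.02 tcp [ 0.257  -0.0862  0.7812] yaw 2.8203 tz [ 0.528 -0.177 -0.831] F [ 0.5   0.55 -0.71] w 0.0498 g 62.2 j [-3.230e-01 -1.120e-01  1.174e+00  2.267e+00 -0.000e+00 -2.000e-03]
err ang 0.009483923881142374 tilt 0.5906724754942754
base target [0.61968056 0.04495016 0.20578692] tcp [0.6169352  0.04587197 0.21010586]
tool mm [ 69.  239.9 640.9]
tool mm [ 70.4 240.2 490.9]
0 [0.6169352  0.04587197 0.21010586] [ 0.02873685 -0.54138089] 0.4006785871571451 9.984020831703431e-29
0.05 [0.59019909 0.05494022 0.25137264] [-0.05169652 -0.50496933] 0.5175235156640964 1.2493402766236873e-16
0.15 [0.53672687 0.07307673 0.3339062 ] [-0.18642002 -0.39967199] 0.7575443511709383 1.0398480955735564e-29
```

Tilt reached, with an orientation error of 0.01 rad. Moving to a hover 15 cm before the final spot on the camera axis.

Emit:
send_rows(
  commands="2.8 9.6 19.6 0 45;5.6 19.2 39.3 0 45;5.6 19.2 39.3 0 45;5.6 19.2 39.3 0 45;5.6 19.2 39.3 0 45;5.6 19.2 39.3 0 45;5.6 19.2 39.3 0 45;5.6 19.2 39.3 0 45;5.6 19.2 39.3 0 45;5.6 19.2 39.3 0 45",
)

```text
time_s: 27.28
eef_pos: [0.4711, 0.0349, 0.4366]
orientation: [0.153, 0.945, -0.048, 0.284]
contact_force: [0.1, 0.4, -0.1]
gripper_width: 0.0501
grasp_force: 62.2
```

Emit:
send_rows(
  commands="5.6 19.2 39.3 0 45;5.6 19.2 39.3 0 45;2.8 9.6 19.6 0 45;2.8 9.6 19.6 0 45;0 0 0 0 45",
)

```text
time_s: 27.9
eef_pos: [0.5367, 0.0726, 0.3288]
orientation: [0.153, 0.946, -0.048, 0.283]
contact_force: [-0.2, -0.2, -0.6]
gripper_width: 0.05
grasp_force: 62.2
```

```bash
cat > fin.py <<'E'
from st import *
L=np.array([.6785,.025,.115]);a=-.327;zc=np.array([-np.sin(.6)*np.cos(a),-np.sin(.6)*np.sin(a),np.cos(.6)])
P=L+.11*zc; T=P-.0052*q[:,2]
print("ang",np.arccos(-q[:,2]@zc)); to(*T)
E
python3 fin.py
```

```text
t 27.9 tcp [0.5367 0.0726 0.3288] yaw 2.823 tz [ 0.52  -0.178 -0.835] F [-0.17 -0.22 -0.55] w 0.05 g 62.2 j [ 0.325 -0.104 -0.31   0.884 -0.341  0.561]
ang 0.017792950415287653
tool mm [ -5.4   0.5 145.6]
```

Emit:
send_rows(
  commands="-1 0 15 0 45;-2 0 25 0 45;-2 0 25 0 45;0 0 25 0 45;0 0 20 0 45;0 0 15 0 45;0 0 10 0 45;0 0 5 0 45;0 0 5 0 45;0 0 0 0 45",
)

```text
time_s: 29.15
eef_pos: [0.6174, 0.0458, 0.2143]
orientation: [0.153, 0.945, -0.047, 0.286]
contact_force: [-0.1, 0.5, -0.9]
gripper_width: 0.0494
grasp_force: 62.2
```

```bash
python3 - <<'E'
from fin import *
from h import *
from station import imaging
o=[]
for c in("side","top"):
    r=imaging.capture(c);np.savez(f"{c}4.npz",**r)
    print(c,proj(r,[P,L]).round(1).tolist())
    o.append(cv2.resize(r["image"][175:255,315:395] if c=="side" else r["image"][160:240,260:340],None,fx=5,fy=5,interpolation=2))
cv2.imwrite("pics/f.png",np.hstack(o)[:,:,::-1])
E
```

```text
t 29.15 tcp [0.6174 0.0458 0.2143] yaw 2.8203 tz [ 0.525 -0.176 -0.833] F [-0.12  0.5  -0.87] w 0.0494 g 62.2 j [ 0.215  0.074 -0.448  0.53  -0.289  0.46 ]
ang 0.013011835776247765
tool mm [ 2.7 -0.1  3.2]
side [[330.7, 180.7], [356.2, 217.5]]
top [[294.3, 222.6], [305.1, 205.6]]
```

View pics/f.png

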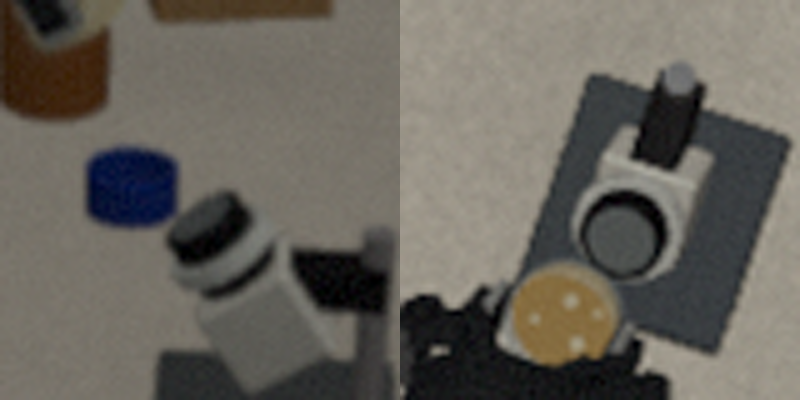

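The dish sits over the lens axis with its agar at top crop (565,315), which is full-image (293,223) against a predicted (294,223). The lens is at crop (623,235), untouched. Final trim, settle and hand in.

Emit:
send_rows(
  commands="2.5 0 3 0 45;0 0 0 0 45;0 0 0 0 45;0 0 0 0 45;0 0 0 0 45;0 0 0 0 45;0 0 0 0 45;0 0 0 0 45",
)

```text
time_s: 30.25
eef_pos: [0.617, 0.0459, 0.2104]
orientation: [0.153, 0.945, -0.047, 0.286]
contact_force: [-0.0, 0.9, -0.2]
gripper_width: 0.0496
grasp_force: 62.2
```

```bash
python3 fin.py; python3 -c "
from station import sign_off
print(sign_off())"; python3 st.py
```

```text
t 30.25 tcp [0.617  0.0459 0.2104] yaw 2.8203 tz [ 0.525 -0.176 -0.833] F [-0.05  0.9  -0.21] w 0.0496 g 62.2 j [ 0.216  0.077 -0.456  0.52  -0.289  0.461]
ang 0.012951386478962513
tool mm [ 0.2 -0.   0.2]
the job is handed in; nothing more can be done
None
the job is handed in; nothing more can be done
```

I handed the job in with the lid rim down in the recess and the open dish held still about 11 cm from the lens, about 0.01 rad off square by my measurement; however, the wrist force briefly read about 160 N when the arm hit its joint limits at 20.8 s, over the 120 N limit, so the run may be failed on that, and sign-off returned no verdict.

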